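# Stand the tipped sample bottles back up in the queue lane

## Task

Two sample bottles of the queue for the colony counter have tipped over and lie on the bench: one round amber bottle and one square white bottle. Stand each one upright, cap up, in the empty nest of its own outline in the lane (round bottle in the round nest, square bottle in the square nest), fully down on the nest floor. Set them down gently without dropping them, and leave the standing bottles and the other things on the bench where they are.

Things in the scene. Friction and masses are not known exactly. Their poses are not given: they have to be found in the camera images.
- round_bottle: the tipped round bottle: amber body 54 mm across and 86 mm high, sloping shoulder, blue cap 32 mm across, 124 mm tall in all, about 0.24 kg. Origin on its axis at mid height, 62 mm from either end; z axis from underside to cap: straight wall from z = -62 to +24 mm, cap from +38 to +62 mm. Starts lying on the bench, its origin 27 mm high; it can roll.
- square_bottle: the tipped square bottle: white body 52 x 52 mm and 86 mm high, round shoulder, green cap 32 mm across, 124 mm tall in all, about 0.22 kg. Origin on its axis at mid height, 62 mm from either end; z axis from underside to cap, x and y square to its flat sides: sides from z = -62 to +24 mm, cap from +38 to +62 mm. Starts lying on a flat side, its origin 26 mm high.
- round_nest: the empty round nest: white tile 88 x 88 x 4 mm on the lane board with a round blue ledge 6 mm thick and 8 mm high, opening 64 mm across. Origin at the centre of the tile's underside, nest floor 4 mm above it (10 mm above the bench); z up, x across the lane away from the robot, y along it. The bottle standing in it has its origin 66 mm above this one.
- square_nest: the empty square nest: white tile 88 x 88 x 4 mm on the lane board with a square green ledge 6 mm thick and 8 mm high, opening 62 x 62 mm along the tile's x and y. Origin at the centre of the tile's underside, nest floor 4 mm above it (10 mm above the bench); z up, x across the lane away from the robot, y along it. The bottle standing in it has its origin 66 mm above this one.
- lane: the aluminium lane board, 96 mm (x, across) by 474 mm (y, along) by 6 mm, fixed to the bench. Origin at the centre of its underside. It carries five nest tiles in a row, 92 mm apart along its y, in an order that varies. Along its far (+x) edge runs a rail 30 mm high and 4 mm thick.
- nest_a: the round nest tile of the standing bottle round_a, same as round_nest
- nest_b: the round nest tile of the standing bottle round_b, same as round_nest
- nest_c: the square nest tile of the standing bottle square_c, same as square_nest
- round_a: a standing round bottle, same as round_bottle, to be left in its nest; origin at mid height
- round_b: a standing round bottle, same as round_bottle, to be left in its nest; origin at mid height
- square_c: a standing square bottle, same as square_bottle, to be left in its nest; origin at mid height
- dishes_low: pile of two culture dishes, 90 mm across and 30 mm high, between the tipped bottles; origin at the centre of its underside
- dishes_left: pile of five culture dishes, 90 mm across and 75 mm high, beyond the lane; origin at the centre of its underside
- dishes_right: pile of four culture dishes, 90 mm across and 60 mm high, beyond the lane; origin at the centre of its underside
- tip_box: blue pipette tip box 85 x 125 mm (x, y), 56 mm high, on the left; origin at the centre of its underside
- swab_tray: fixed grey open tray 120 x 180 mm (x, y), 35 mm high, left of the lane; origin at the centre of its underside
- reagent_jar: clear jar with white lid, 64 mm across and 75 mm high, on the right; origin at the centre of its underside
Things that resemble listed ones, but are neither listed nor needed, are in the scene too. What is shaped like the round_a but red is not meant.

How it is judged:
At the end, for the whole second after the job is handed in: Each tipped bottle stands cap up in the empty nest of its outline, at rest: axis within 10 mm of the nest centre, tilt under 0.10 rad, underside within 3.5 mm of the nest floor. The three standing bottles still stand in their own nests by the same measures (horizontal distance between round_bottle and round_nest below 0.01 m and angle between each of round_bottle, square_bottle, round_a, round_b, square_c's own z axis and vertical below 0.1 rad and z of round_bottle in the frame of round_nest between 0.056 and 0.0695 m and horizontal distance between square_bottle and square_nest below 0.01 m and z of square_bottle in the frame of square_nest between 0.056 and 0.0695 m and horizontal distance between round_a and nest_a below 0.01 m and z of round_a in the frame of nest_a between 0.056 and 0.0695 m and horizontal distance between round_b and nest_b below 0.01 m and z of round_b in the frame of nest_b between 0.056 and 0.0695 m and horizontal distance between square_c and nest_c below 0.01 m and z of square_c in the frame of nest_c between 0.056 and 0.0695 m and linear speed of each of round_bottle, square_bottle below 0.02 m/s and angular speed of each of round_bottle, square_bottle below 0.15 rad/s); the robot touches nothing.
It fails at once if a tipped bottle is dropped or thrown: it moves faster than 0.6 m/s while the fingers do not hold it ((linear speed of round_bottle above 0.6 m/s and contact force between round_bottle and the fingers below 0.2 N) or (linear speed of square_bottle above 0.6 m/s and contact force between square_bottle and the fingers below 0.2 N)).
It fails at once if a standing bottle of the lane is tipped by more than 0.35 rad or shifted by more than 25 mm (angle between any of round_a, round_b, square_c's own z axis and vertical above 0.35 rad or distance of any of round_a, round_b, square_c from where it was at the start of the episode above 0.025 m).
It fails at once if a pile of dishes, the tip box or the jar is shifted by more than 30 mm (distance of any of dishes_low, dishes_left, dishes_right, tip_box, reagent_jar from where it was at the start of the episode above 0.03 m).
It also fails if it takes over 69 s, if anything falls off the work surface, if the arm or the gripper's body presses on something with over 40 N, if the wrist force passes 120 N, or if a joint passes its speed limit or range.

## Robot

A 6-joint arm with a two-finger parallel gripper is mounted at the origin on the work surface. World frame = base frame: x ahead of the robot, y to its left, z up, the work surface at z = 0. Lengths are in m, angles in rad, forces in N, time in s.
With the tool pointing down it reaches from about 0.25 to 0.725 m from the base axis. Payload 4 kg.
Tool frame: the origin (TCP) lies at the very end of the fingers, on their centre line; the grasp point (between the pads) lies 19 mm behind it; z points along the fingers, y is the line along which they close (so a half turn about z gives the same grasp; the last joint's range is limited). The gripper opens to 85 mm and grips with 20 to 120 N. Pads are 22 mm wide; open, the fingers measure 114 mm over their backs; the gripper's body (76 mm by 85 mm) begins 54 mm behind the grasp point. The pads swing forward as they close: fully open they stand 13 mm farther back than shut.
Start: joints at [0, 0.241, 0.005, 1.335, 0, 1.571], TCP at [0.5, -0, 0.198] pointing down, gripper open.
Joint ranges: [-2.72, 2.72], [-1.05, 1.87], [-1.09, 1.28], [-1.99, 2.15], [-1.42, 1.44], [-3.14, 3.14]. Speed limits (rad/s): [2.79, 2.79, 3.14, 3.14, 3.14, 3.14].

## Interface

Orientations are given as a unit quaternion [x, y, z, w].
In Python, from workcell import * gives the robot as it stands. The module is installed in compiled form; this text tells all that it offers.
- The arm moves only by the tool send_rows, never from a script. Its argument "steps" is text: rows parted by semicolons, each of 7 numbers parted by spaces: the opening, from -1 (shut) to 1 (fully open), then the shift along the world's x, y, z in m, then the turn, a rotation vector about the world's x, y, z in rad. A call has exactly 5 rows; each row shifts and turns the commanded pose from where the row before left it; what a row does not reach is not made up. A row lasts 1/12 s, in which the tool goes at most 41.7 mm and 7.16 degrees, less where a joint would pass 70% of its speed; a pose out of reach is approached as far as the arm can. A call is refused whole if a number of a shift passes 0.0417 or a number of a turn 0.125, either way. A call with a gripper value outside its range is refused whole. The fingers move at their own pace and stop on an object; the grip force is fixed at half the most. Time passes only in rows, so rows that do not move let the fingers close, or fill a call up. It gives the time, the measured TCP pose, the force, the opening and the grip force at its end, in the units of the state.
- get_obs(): the state, without advancing time (a new reading comes with each control period).
- camera(name): name is "scene" or "side" or "wrist"; returns a dict with "frame" (420x560x3 uint8, red, green, blue), "range_z" (420x560 float32, m along the optical axis (not along the pixel's ray), 0 where there is no reading), "camera_matrix" (3x3 intrinsics, pixels), "extrinsics" (4x4, takes a point from world to camera coordinates); the wrist camera has in their place "T_tool_cam" (4x4, takes a point from camera to tool coordinates, whose origin is the TCP and whose axes are the flange's). Camera axes: x right, y down, z forward; pixel columns grow to the right and rows downward; lengths in m; the calibration is good to about 2 mm. The wrist camera is an equidistant fisheye: a pixel r from the principal point sees the ray r / f radians off the axis. A picture is of the moment at which its call begins: read the wrist's pose just before it.
- job_done(): hands the job in; it is judged then, once.
The state is a dict: "clock": time; "joint_pos": joint angles; "joint_vel": joint speeds; "tau": joint torques, N m; "eef_pos": TCP position; "tool_rot": TCP orientation; "ft_force": force on the tool from outside, world axes, zero at the start; "ft_torque": the same for the moment, N m; "grip_width": finger opening in m; "grasp_force": force on a finger pad.
Only numpy, scipy, OpenCV 4.12 (cv2) and the standard library are available. Lean on these libraries where they do the work, as an engineer would, in place of code of your own. Each camera call takes 0.05 s, during which the arm holds its last target. There are 200 camera calls.

## Working session

There is one attempt and no reset: what is moved stays moved. The work goes in short steps, Python scripts to look and compute and a tool call to move; the robot and the scene stay as the last step left them, time stands still between calls to the robot, and variables do not carry over. Pictures are saved under pics/ and viewed, at most 10 in all, crops included, and the job is handed in when it is done.

Besides the shell and the picture viewer there is one more tool, called after "Request:" as a command line: name --argument value ..., lists and objects as JSON in quotes. send_rows: Moves the arm, as the interface text tells. Its arguments: {"type":"object","properties":{"steps":{"type":"string"}},"required":["steps"]}

```bash
mkdir -p pics
cat > h.py <<'E'
from workcell import *
import numpy as np, cv2
from scipy.spatial.transform import Rotation as R
def pts(c):
    K=c["camera_matrix"];z=c["range_z"];h,w=z.shape
    u,v=np.meshgrid(np.arange(w),np.arange(h))
    p=np.stack([(u-K[0,2])/K[0,0]*z,(v-K[1,2])/K[1,1]*z,z],-1)
    T=np.linalg.inv(c["extrinsics"])
    return p@T[:3,:3].T+T[:3,3]
E
python3 - <<'E'
from h import *
for n in("scene","side"):
    c=camera(n);cv2.imwrite(f"pics/{n}0.png",c["frame"][:,:,::-1]);np.savez(f"{n}0.npz",**c)
    print(n,c["camera_matrix"].round(1).tolist(),np.linalg.inv(c["extrinsics"]).round(3).tolist())
print(get_obs())
E
```

```text
scene [[390.9, 0.0, 277.9], [0.0, 390.9, 210.8], [0.0, 0.0, 1.0]] [[0.057, 0.765, -0.641, 1.312], [0.998, -0.037, 0.045, -0.043], [0.01, -0.642, -0.766, 0.962], [0.0, 0.0, 0.0, 1.0]]
side [[434.6, 0.0, 277.2], [0.0, 434.6, 206.8], [0.0, 0.0, 1.0]] [[0.76, -0.304, 0.574, -0.082], [-0.65, -0.367, 0.665, -0.798], [0.008, -0.879, -0.477, 0.655], [0.0, 0.0, 0.0, 1.0]]
{'clock': 0.1, 'joint_pos': array([-1.25572983e-05,  2.41338936e-01,  3.88552204e-03,  1.33521675e+00,
        1.90085374e-06,  1.57077401e+00]), 'joint_vel': array([ 0.00035079, -0.00246944,  0.00108127, -0.00067062, -0.00013098,
       -0.00247403]), 'tau': array([-3.57412864e-04, -3.73140085e+01,  2.53010201e+01,  1.07858295e-02,
        2.43542411e-05, -2.54672034e-05]), 'eef_pos': array([ 4.99378629e-01, -5.63120913e-06,  1.97511540e-01]), 'tool_rot': array([ 7.07103021e-01,  7.07109920e-01, -6.61817339e-04, -6.63184548e-04]), 'ft_force': array([ 0.09240179,  0.75752245, -0.27058647]), 'ft_torque': array([-0.04092865,  0.02319127,  0.00107458]), 'grasp_force': 0.0, 'grip_width': 0.08588432835585766}
```

View pics/scene0.png

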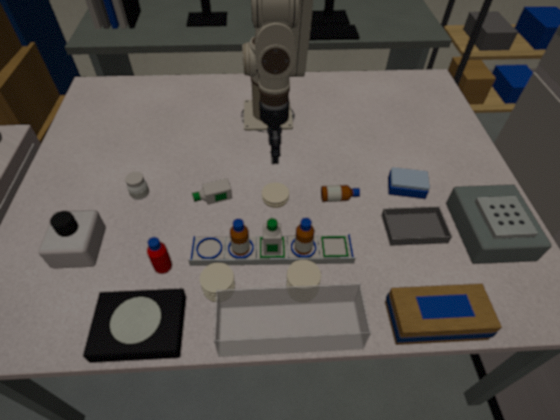

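View pics/side0.png

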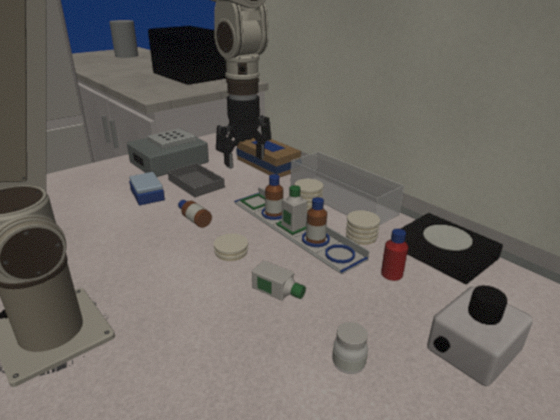

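Scene view, with image right = +y: the round amber bottle is at (338,193) with its cap to the right (+y). The square white bottle is at (213,191) with its cap to the left (-y). The empty round nest is at (209,248) and the empty square nest at (334,247). The side view agrees, and the red bottle is a decoy. Next I measure them.

```bash
cat > m.py <<'E'
from h import *
def rng(c,m): 
    P=pts(c)[m&(c["range_z"]>0)];return P
def pca(P):
    q=P[:,:2];ce=q.mean(0);_,s,v=np.linalg.svd(q-ce,full_matrices=False);return ce,v[0]
def box(c,P,lo,hi): return ((P>lo)&(P<hi)).all(-1)
if __name__=="__main__":
  for n in("scene","side"):
    c=dict(np.load(n+"0.npz"));P=pts(c);hsv=cv2.cvtColor(c["frame"],cv2.COLOR_RGB2HSV)
    H,S,V=[hsv[...,i].astype(int) for i in range(3)]
    blue=(H>100)&(H<130)&(S>120);green=(H>45)&(H<90)&(S>90);amber=(H<20)&(S>120)
    print(n)
    for nm,lo,hi in(("round",(.25,.08,.008),(.5,.3,.08)),("square",(.25,-.3,.008),(.5,-.08,.08))):
        m=box(c,P,np.array(lo),np.array(hi))
        k,L,st,_=cv2.connectedComponentsWithStats(m.astype(np.uint8))
        for i in range(1,k):
            if st[i,4]<60: continue
            Q=P[L==i];ce,d=pca(Q);t=(Q[:,:2]-ce)@d;w=(Q[:,:2]-ce)@[-d[1],d[0]]
            mid=ce+d*(t.min()+t.max())/2+np.array([-d[1],d[0]])*(w.min()+w.max())/2
            print(nm,st[i].tolist(),"mid",mid.round(4),"dir",d.round(3),"ang",np.degrees(np.arctan2(d[1],d[0])).round(1),"len",np.ptp(t).round(4),"wid",np.ptp(w).round(4),"ztop",np.percentile(Q[:,2],98).round(4))
    # caps and ledges
    for nm,m in(("blue",blue),("green",green)):
        k,L,st,_=cv2.connectedComponentsWithStats((m&(P[...,2]>.003)).astype(np.uint8))
        for i in range(1,k):
            if st[i,4]<25: continue
            Q=P[L==i];
            if Q[:,0].max()>.9 or Q[:,0].min()<.2: continue
            print(nm,st[i].tolist(),"mean",Q.mean(0).round(4),"mid",((Q.min(0)+Q.max(0))/2).round(4),"ext",np.ptp(Q,axis=0).round(3))
E
python3 m.py
```

```text
scene
round [320, 184, 40, 18, 574] mid [0.4651 0.2159] dir [-0.024  1.   ] ang 91.3 len 0.1247 wid 0.0567 ztop 0.0549
square [191, 178, 41, 26, 675] mid [ 0.4418 -0.2011] dir [ 0.243 -0.97 ] ang -75.9 len 0.124 wid 0.059 ztop 0.0542
blue [353, 189, 6, 7, 37] mean [0.4713 0.2665 0.0367] mid [0.4698 0.2651 0.0358] ext [0.017 0.018 0.018]
blue [234, 219, 9, 12, 95] mean [ 0.66   -0.105   0.1295] mid [ 0.6569 -0.1051  0.1243] ext [0.026 0.022 0.024]
blue [301, 218, 10, 13, 96] mean [0.6664 0.0769 0.1297] mid [0.6613 0.0773 0.1252] ext [0.028 0.025 0.022]
blue [148, 238, 12, 12, 107] mean [ 0.7031 -0.3249  0.1196] mid [ 0.7009 -0.3261  0.1142] ext [0.026 0.026 0.024]
blue [198, 238, 22, 8, 26] mean [ 0.6234 -0.2016  0.0162] mid [ 0.6275 -0.1991  0.0161] ext [0.024 0.062 0.009]
blue [292, 250, 22, 7, 33] mean [0.6898 0.0723 0.0169] mid [0.6849 0.0744 0.0171] ext [0.023 0.06  0.011]
green [215, 193, 12, 8, 60] mean [ 0.4581 -0.1698  0.0235] mid [ 0.4574 -0.1698  0.023 ] ext [0.013 0.033 0.029]
green [322, 237, 23, 4, 28] mean [0.6315 0.1675 0.0148] mid [0.6346 0.1699 0.0144] ext [0.013 0.0
[... 892 characters left out ...]
65] ext [0.072 0.054 0.009]
blue [326, 245, 28, 18, 89] mean [ 0.648  -0.2009  0.0168] mid [ 0.6489 -0.2003  0.0165] ext [0.075 0.072 0.01 ]
green [290, 186, 9, 10, 78] mean [ 0.6486 -0.0217  0.1274] mid [ 0.6519 -0.0187  0.1249] ext [0.024 0.026 0.023]
green [241, 194, 23, 9, 32] mean [0.662  0.1963 0.0168] mid [0.6607 0.1889 0.0171] ext [0.072 0.033 0.006]
green [284, 213, 6, 11, 32] mean [ 0.6309 -0.0125  0.0455] mid [ 0.6306 -0.0121  0.0463] ext [0.005 0.025 0.033]
green [278, 222, 27, 12, 42] mean [ 0.629  -0.0277  0.0167] mid [ 0.6388 -0.0162  0.0171] ext [0.046 0.072 0.006]
green [259, 283, 12, 9, 35] mean [ 0.4095 -0.1854  0.0197] mid [ 0.4098 -0.1852  0.0198] ext [0.008 0.032 0.016]
```

```bash
cat > m2.py <<'E'
from h import *
A=[];C=[]
for n in("scene","side"):
    c=dict(np.load(n+"0.npz"));P=pts(c);ok=c["range_z"]>0
    A.append(P[ok]);C.append(cv2.cvtColor(c["frame"],cv2.COLOR_RGB2HSV)[ok])
def rect(Q): 
    (c,s,a)=cv2.minAreaRect((Q[:,:2]*1000).astype(np.float32));return np.round(c,1).tolist(),np.round(s,1).tolist(),round(a,1)
for nm,lo,hi in(("round",(.25,.08,.008),(.53,.3,.08)),("square",(.25,-.3,.008),(.53,-.08,.08))):
    for S in([A[0]],[A[1]],A):
        B=np.vstack(S);Q=B[((B>lo)&(B<hi)).all(1)];T=Q[Q[:,2]>.044]
        ce=T[:,:2].mean(0);v=np.linalg.svd(T[:,:2]-ce,full_matrices=False)[2][0]
        print(nm,"all",rect(Q),"top",rect(T),T[:,2].max().round(4),"pca",ce.round(4),np.degrees(np.arctan2(v[1],v[0])).round(1),len(T))
for nm,hl,lo,hi in(("roundnest",(100,130),(.6,-.25,.008),(.71,-.15,.03)),("sqnest",(45,90),(.6,.12,.006),(.71,.22,.03))):
    for S,c in((A[:1],C[:1]),(A[1:],C[1:]),(A,C)):
        B=np.vstack(S);h=np.vstack(c);m=((B>lo)&(B<hi)).all(1)&(h[:,0]>hl[0])&(h[:,0]<hl[1])&(h[:,1]>60)
        Q=B[m];(x,y),r=cv2.minEnclosingCircle((Q[:,:2]*1000).astype(np.float32))
        M=np.c_[2*Q[:,:2],np.ones(len(Q))];s=np.linalg.lstsq(M,(Q[:,:2]**2).sum(1),rcond=None)[0]
        print(nm,rect(Q),"circ",round(x,1),round(y,1),round(r,1),"lsq",s[:2].round(4),len(Q),Q[:,2].mean().round(4))
B=np.vstack(A);h=np.vstack(C)
# rail: z .02-.04 ; lane extents
for i in(0,1):
    Q=A[i];Q=Q[(Q[:,0]>.55)&(Q[:,0]<.75)&(Q[:,1]>-.28)&(Q[:,1]<.26)]
    for y0 in np.arange(-.25,.25,.06):
        q=Q[(Q[:,1]>y0)&(Q[:,1]<y0+.06)&(Q[:,2]>.026)&(Q[:,2]<.034)&(Q[:,0]>.68)]
        e=Q[(Q[:,1]>y0)&(Q[:,1]<y0+.06)&(Q[:,2]>.005)&(Q[:,2]<.02)]
        if len(e):print(i,round(y0,2),"rail",np.median(q[:,0]).round(4) if len(q) else None,len(q),"near",np.percentile(e[:,0],2).round(4))
    e=A[i];e=e[(e[:,0]>.6)&(e[:,0]<.69)&(abs(e[:,1])<.3)&(e[:,2]>.006)&(e[:,2]<.013)];print("y ends",e[:,1].min(),e[:,1].max())
E
python3 m2.py
```

```text
round all ([469.4, 215.5], [125.0, 54.7], 86.4) top ([466.3, 205.2], [44.4, 101.7], 1.2) 0.0573 pca [0.4691 0.1987] 90.2 257
round all ([460.8, 215.7], [54.9, 131.4], 3.7) top ([461.3, 212.3], [119.3, 43.8], 90.0) 0.057 pca [0.458  0.1936] -87.6 240
round all ([464.0, 215.8], [58.5, 131.0], 1.7) top ([464.4, 212.2], [119.4, 49.3], 89.5) 0.0573 pca [0.4637 0.1962] 90.1 497
square all ([442.0, -201.1], [58.9, 123.7], 15.0) top ([437.7, -185.4], [58.9, 91.1], 16.0) 0.0562 pca [ 0.4398 -0.1836] -74.5 351
square all ([440.2, -201.9], [56.0, 125.7], 16.7) top ([436.4, -186.9], [54.7, 95.0], 16.7) 0.0561 pca [ 0.4327 -0.1892] -72.4 626
square all ([442.1, -201.2], [59.5, 125.9], 17.7) top ([438.0, -186.5], [58.9, 94.8], 15.5) 0.0562 pca [ 0.4353 -0.1872] -73.9 977
roundnest ([650.2, -206.5], [92.1, 75.3], 82.8) circ 645.3 -210.3 51.7 lsq [ 0.6499 -0.2039] 147 0.0156
roundnest ([647.5, -206.1], [94.9, 87.4], 0.2) circ 647.8 -218.0 56.3 lsq [ 0.647  -0.2073] 219 0.0155
roundnest ([647.5, -205.8], [94.9, 88.2], 0.2) circ 647.8 -216.7 57.0 lsq [ 0.648 -0.206] 366 0.0155
sqnest ([663.9, 169.1], 
[... 226 characters left out ...]
7.3 51.0 lsq [0.6621 0.1685] 250 0.0164
0 -0.25 rail 0.7002 40 near 0.6073
0 -0.19 rail 0.7025 35 near 0.6104
0 -0.13 rail 0.7036 37 near 0.6146
0 -0.07 rail 0.7048 57 near 0.614
0 -0.01 rail 0.7075 44 near 0.6185
0 0.05 rail 0.7089 47 near 0.6287
0 0.11 rail 0.7115 42 near 0.6177
0 0.17 rail 0.7139 28 near 0.621
0 0.23 rail None 0 near 0.642
y ends -0.2530045048161202 0.22243786212536867
1 -0.25 rail 0.6986 62 near 0.6022
1 -0.19 rail 0.7303 87 near 0.6046
1 -0.13 rail 0.7028 17 near 0.605
1 -0.07 rail None 0 near 0.607
1 -0.01 rail None 0 near 0.6089
1 0.05 rail None 0 near 0.6118
1 0.11 rail None 0 near 0.6147
1 0.17 rail 0.7128 12 near 0.617
y ends -0.2542966137991678 0.22560659552171358
```

```bash
cat > plan.py <<'E'
from h import *
D=np.radians(25);cD,sD=np.cos(D),np.sin(D);up=np.array([0,0,1.])
def toolR(b,f):
    """tool rotation for bottle axis b; f = direction the tool points, square to b"""
    z=f*cD-b*sD; x=-b*cD-f*sD
    return R.from_matrix(np.c_[x,np.cross(z,x),z])
def lying(a): a=np.radians(a);b=np.array([np.cos(a),np.sin(a),0]);return b,toolR(b,-up)
def upright(az): az=np.radians(az);return toolR(up,np.array([np.cos(az),np.sin(az),0]))
def cur():
    o=get_obs();return o,o["eef_pos"],R.from_quat(o["tool_rot"])
def show(p,Rt,frm=None):
    o,p0,R0=cur()
    if frm: p0,R0=frm
    d=p-p0;w=(Rt*R0.inv()).as_rotvec()
    n=max(np.abs(d).max()/.0415,np.linalg.norm(d)/.0415,np.linalg.norm(w)/.124)
    N=int(5*np.ceil(n/5));print("shift",d.round(4),"turn",w.round(4),"rows>=",n.round(1),"per row of",N,(d/N).round(4),(w/N).round(4))
    return p,Rt
def grasp(o,a,s,dz):
    b,Rt=lying(a);return np.array(o)+s*b+up*dz+.019*Rt.as_matrix()[:,2],Rt
SQ=([.441,-.2015,.026],-74.3);RD=([.464,.2155,.027],90.3)
E
python3 - <<'E'
from plan import *
p,Rt=grasp(*SQ,.002,.003);print(p)
a=show(p+.09*up,Rt);show(p,Rt,a)
E
```

```text
[ 0.43936835 -0.19569521  0.01178015]
shift [-0.06   -0.1957 -0.0957] turn [0.4338 0.0579 0.2692] rows>= 5.4 per row of 10 [-0.006  -0.0196 -0.0096] [0.0434 0.0058 0.0269]
shift [ 0.    0.   -0.09] turn [0. 0. 0.] rows>= 2.2 per row of 5 [ 0.     0.    -0.018] [0. 0. 0.]
```

Request:
send_rows --steps "1 -0.006 -0.0196 -0.0096 0.0434 0.0058 0.0269;1 -0.006 -0.0196 -0.0096 0.0434 0.0058 0.0269;1 -0.006 -0.0196 -0.0096 0.0434 0.0058 0.0269;1 -0.006 -0.0196 -0.0096 0.0434 0.0058 0.0269;1 -0.006 -0.0196 -0.0096 0.0434 0.0058 0.0269"

```text
clock: 0.52
eef_pos: [0.4694, -0.0986, 0.1498]
tool_rot: [0.653, 0.749, 0.067, -0.087]
ft_force: [-0.7, -0.1, -0.1]
grip_width: 0.0855
grasp_force: 0.0
```

Request:
send_rows --steps "1 -0.006 -0.0196 -0.0096 0.0434 0.0058 0.0269;1 -0.006 -0.0196 -0.0096 0.0434 0.0058 0.0269;1 -0.006 -0.0196 -0.0096 0.0434 0.0058 0.0269;1 -0.006 -0.0196 -0.0096 0.0434 0.0058 0.0269;1 -0.006 -0.0196 -0.0096 0.0434 0.0058 0.0269"

```text
clock: 0.93
eef_pos: [0.4394, -0.1969, 0.1016]
tool_rot: [0.589, 0.778, 0.132, -0.173]
ft_force: [0.6, -0.4, 0.0]
grip_width: 0.0852
grasp_force: 0.0
```

Run:
```python
from plan import *
p,Rt=grasp(*SQ,.002,.003);show(p,Rt);print(get_obs()["joint_pos"].round(2))
c=camera("wrist");cv2.imwrite("pics/w1.png",c["frame"][:,:,::-1])
```

```text
shift [ 0.      0.0012 -0.0898] turn [-0.003   0.0013  0.    ] rows>= 2.2 per row of 5 [ 0.      0.0002 -0.018 ] [-0.0006  0.0003  0.    ]
[-0.61  0.55  0.12  1.48  0.27  0.64]
```

View pics/w1.png

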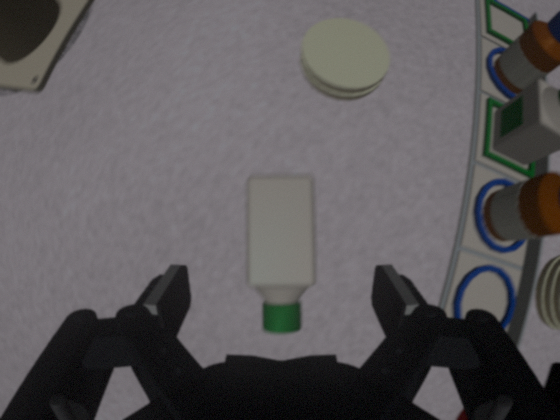

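The wrist view shows the square bottle upright in the image at columns 250-315. It is centred and parallel between the fingers (188 and 373). I descend and grip.

Request:
send_rows --steps "1 0 0 -0.018 0 0 0;1 0 0 -0.018 0 0 0;1 0 0 -0.018 0 0 0;1 0 0 -0.018 0 0 0;1 0 0 -0.018 0 0 0"

```text
clock: 1.4
eef_pos: [0.4397, -0.1958, 0.011]
tool_rot: [0.59, 0.778, 0.131, -0.172]
ft_force: [-0.3, -0.3, 0.7]
grip_width: 0.0856
grasp_force: 0.0
```

Request:
send_rows --steps "0 0 0 0 0 0 0;-0.5 0 0 0 0 0 0;-1 0 0 0 0 0 0;-1 0 0 0 0 0 0;-1 0 0 0 0 0 0"

```text
clock: 1.82
eef_pos: [0.441, -0.1968, 0.0134]
tool_rot: [0.59, 0.778, 0.131, -0.171]
ft_force: [-0.9, -1.3, 1.5]
grip_width: 0.0498
grasp_force: 62.6
```

Request:
send_rows --steps "-1 0 0 0 0 0 0;-1 0 0 0 0 0 0;-1 0 0 0.01 0 0 0;-1 0 0 0.02 0 0 0;-1 0 0 0.03 0 0 0"

```text
clock: 2.23
eef_pos: [0.4378, -0.1946, 0.071]
tool_rot: [0.59, 0.777, 0.131, -0.175]
ft_force: [0.4, 0.2, -2.7]
grip_width: 0.0496
grasp_force: 62.8
```

```bash
cat >> plan.py <<'E'
def placeTCP(o,dz,s,Rt):
    """TCP for bottle origin o when gripped dz off its axis (back along tool side), s along it"""
    f=Rt.as_matrix()[:,2]+up*sD; f/=np.linalg.norm(f)
    return np.array(o)+s*up-dz*f+.019*Rt.as_matrix()[:,2]
SN=[.662,.168,.072];RN=[.650,-.200,.072]
E
python3 - <<'E'
from plan import *
Rt=upright(-1.9);o,p0,R0=cur();print(o["joint_pos"].round(2),o["grip_width"],o["grasp_force"],p0)
p=placeTCP(SN,.003,.002,Rt);print(p)
a=show(np.array([.42,-.12,.24]),Rt)
b=show(np.array([.45,p[1],.24]),Rt,a)
c=show(p+.06*up,Rt,b);show(p,Rt,c)
E
```

```text
[-0.61  0.58  0.07  1.42  0.27  0.64] 0.0496047590468168 62.76021480560303 [ 0.43777278 -0.19456453  0.07102841]
[0.67621203 0.16752854 0.06597025]
shift [-0.0178  0.0746  0.169 ] turn [-1.0259 -1.3114  0.9809] rows>= 15.6 per row of 20 [-0.0009  0.0037  0.0084] [-0.0513 -0.0656  0.049 ]
shift [0.03   0.2875 0.    ] turn [0. 0. 0.] rows>= 7.0 per row of 10 [0.003  0.0288 0.    ] [0. 0. 0.]
shift [ 0.2262  0.     -0.114 ] turn [0. 0. 0.] rows>= 6.1 per row of 10 [ 0.0226  0.     -0.0114] [0. 0. 0.]
shift [ 0.    0.   -0.06] turn [0. 0. 0.] rows>= 1.4 per row of 5 [ 0.     0.    -0.012] [0. 0. 0.]
```

Held. Now I lift it and turn it upright.

Request:
send_rows --steps "-1 0.0041 0.0037 0.016 -0.0513 -0.0656 0.049;-1 0.0041 0.0037 0.016 -0.0513 -0.0656 0.049;-1 0.0041 0.0037 0.016 -0.0513 -0.0656 0.049;-1 0.0041 0.0037 0.016 -0.0513 -0.0656 0.049;-1 0.0041 0.0037 0.016 -0.0513 -0.0656 0.049"

```text
clock: 2.65
eef_pos: [0.4601, -0.1768, 0.1534]
tool_rot: [0.477, 0.872, 0.103, 0.02]
ft_force: [-0.2, -0.4, -2.3]
grip_width: 0.0495
grasp_force: 62.8
```

Request:
send_rows --steps "-1 0.0041 0.0037 0.008 -0.0513 -0.0656 0.049;-1 0.0041 0.0037 0.008 -0.0513 -0.0656 0.049;-1 0.0041 0.0037 0.008 -0.0513 -0.0656 0.049;-1 0.0041 0.0037 0.008 -0.0513 -0.0656 0.049;-1 0.0041 0.0037 0.008 -0.0513 -0.0656 0.049"

```text
clock: 3.07
eef_pos: [0.4799, -0.1579, 0.1926]
tool_rot: [0.338, 0.915, 0.07, 0.208]
ft_force: [0.3, -0.1, -2.7]
grip_width: 0.05
grasp_force: 62.8
```

Request:
send_rows --steps "-1 0.0041 0.0037 0.008 -0.0513 -0.0656 0.049;-1 0.0041 0.0037 0.008 -0.0513 -0.0656 0.049;-1 0.0041 0.0037 0.008 -0.0513 -0.0656 0.049;-1 0.0041 0.0037 0.008 -0.0513 -0.0656 0.049;-1 0.0041 0.0037 0.008 -0.0513 -0.0656 0.049"

```text
clock: 3.48
eef_pos: [0.5, -0.1391, 0.2316]
tool_rot: [0.18, 0.905, 0.032, 0.385]
ft_force: [0.1, -0.1, -2.7]
grip_width: 0.0499
grasp_force: 62.9
```

Request:
send_rows --steps "-1 0.0041 0.0037 0.008 -0.0513 -0.0656 0.049;-1 0.0041 0.0037 0.008 -0.0513 -0.0656 0.049;-1 0.0041 0.0037 0.008 -0.0513 -0.0656 0.049;-1 0.0041 0.0037 0.008 -0.0513 -0.0656 0.049;-1 0.0041 0.0037 0.008 -0.0513 -0.0656 0.049"

```text
clock: 3.9
eef_pos: [0.5204, -0.1205, 0.2713]
tool_rot: [0.011, 0.842, -0.007, 0.54]
ft_force: [1.5, -0.8, -3.3]
grip_width: 0.0499
grasp_force: 63.0
```

Run:
```python
from plan import *
Rt=upright(-1.9);o,p0,R0=cur();print(o["joint_pos"].round(2),o["grip_width"],o["grasp_force"],p0)
p=placeTCP(SN,.003,.002,Rt)
b=show(np.array([.54,p[1],.25]),Rt)
c=show(p+.06*up,Rt,b);show(p,Rt,c)
```

```text
[-0.48 -0.3  -1.03 -0.25  0.41 -0.2 ] 0.049906377600853424 62.9998505115509 [ 0.52041132 -0.12046181  0.27126317]
shift [ 0.0196  0.288  -0.0213] turn [ 0.0006  0.0057 -0.0074] rows>= 7.0 per row of 10 [ 0.002   0.0288 -0.0021] [ 0.0001  0.0006 -0.0007]
shift [ 0.1362  0.     -0.124 ] turn [0. 0. 0.] rows>= 4.4 per row of 5 [ 0.0272  0.     -0.0248] [0. 0. 0.]
shift [ 0.    0.   -0.06] turn [0. 0. 0.] rows>= 1.4 per row of 5 [ 0.     0.    -0.012] [0. 0. 0.]
```

Request:
send_rows --steps "-1 0.006 0.0288 -0.002 0 0.0006 -0.0007;-1 0.006 0.0288 -0.002 0 0.0006 -0.0007;-1 0.006 0.0288 -0.002 0 0.0006 -0.0007;-1 0.006 0.0288 -0.002 0 0.0006 -0.0007;-1 0.006 0.0288 -0.002 0 0.0006 -0.0007"

```text
clock: 4.32
eef_pos: [0.5503, 0.0229, 0.2605]
tool_rot: [0.014, 0.844, -0.009, 0.537]
ft_force: [0.9, -0.8, -3.1]
grip_width: 0.0495
grasp_force: 63.1
```

Request:
send_rows --steps "-1 0.006 0.0288 -0.002 0 0.0006 -0.0007;-1 0.006 0.0288 -0.002 0 0.0006 -0.0007;-1 0.006 0.0288 -0.002 0 0.0006 -0.0007;-1 0.006 0.0288 -0.002 0 0.0006 -0.0007;-1 0.006 0.0288 -0.002 0 0.0006 -0.0007"

```text
clock: 4.73
eef_pos: [0.5805, 0.1676, 0.2504]
tool_rot: [0.014, 0.844, -0.01, 0.535]
ft_force: [0.6, 0.1, -1.6]
grip_width: 0.0496
grasp_force: 63.1
```

Run:
```python
from plan import *
Rt=upright(-1.9);o,p0,R0=cur();print(o["joint_pos"].round(2),p0)
p=placeTCP(SN,.003,.002,Rt)
c=show(p+.06*up,Rt);show(p,Rt,c)
ims=[]
for n in("scene","side"):
    c=camera(n);ims.append(c["frame"][:,:,::-1]);P=pts(c)
    # held bottle expected origin
    bo=p0-p+np.array(SN);print(n,bo.round(4))
    hsv=cv2.cvtColor(c["frame"],cv2.COLOR_RGB2HSV);m=(hsv[...,0]>45)&(hsv[...,0]<90)&(hsv[...,1]>90)&(np.linalg.norm(P-bo,axis=-1)<.1)
    Q=P[m&(P[...,2]>bo[2]+.03)];print("cap",Q.min(0).round(4),Q.max(0).round(4),"expected top",bo[2]+.062)
cv2.imwrite("pics/c1.png",np.hstack([ims[0][90:330,180:460],ims[1][60:300,160:440]]))
```

```text
[ 0.57 -0.05 -0.9  -0.33 -0.54  0.29] [0.5805344  0.16762524 0.25039723]
shift [ 9.570e-02 -1.000e-04 -1.244e-01] turn [ 0.0013 -0.0042  0.0007] rows>= 3.8 per row of 5 [ 0.0191 -0.     -0.0249] [ 0.0003 -0.0008  0.0001]
shift [ 0.    0.   -0.06] turn [0. 0. 0.] rows>= 1.4 per row of 5 [ 0.     0.    -0.012] [0. 0. 0.]
scene [0.5663 0.1681 0.2564]
cap [0.5571 0.1516 0.2946] [0.5855 0.1773 0.3194] expected top 0.31842697750437743
side [0.5663 0.1681 0.2564]
cap [0.5524 0.1547 0.2952] [0.5742 0.1763 0.3181] expected top 0.31842697750437743
```

View pics/c1.png

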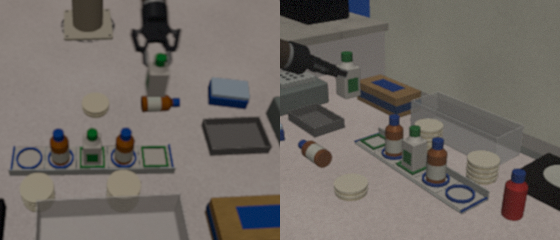

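Crop: the square bottle is upright in the gripper, cap up. The measured cap top (0.318-0.319) and centre match the prediction to about 3 mm. I go on to placing it.

Request:
send_rows --steps "-1 0.0191 0 -0.022 0.0003 -0.0008 0;-1 0.0191 0 -0.022 0.0003 -0.0008 0;-1 0.0191 0 -0.022 0.0003 -0.0008 0;-1 0.0191 0 -0.022 0.0003 -0.0008 0;-1 0.0191 0 -0.022 0.0003 -0.0008 0"

```text
clock: 5.25
eef_pos: [0.6772, 0.1652, 0.14]
tool_rot: [0.015, 0.843, -0.009, 0.537]
ft_force: [0.0, 0.1, -1.6]
grip_width: 0.0499
grasp_force: 63.5
```

Request:
send_rows --steps "-1 0 0 -0.015 0 0 0;-1 0 0 -0.015 0 0 0;-1 0 0 -0.012 0 0 0;-1 0 0 -0.01 0 0 0;-1 0 0 -0.008 0 0 0"

```text
clock: 5.67
eef_pos: [0.6763, 0.1649, 0.0795]
tool_rot: [0.015, 0.844, -0.01, 0.537]
ft_force: [-0.3, -0.2, -2.8]
grip_width: 0.0503
grasp_force: 63.7
```

Run:
```python
from plan import *
Rt=upright(-1.9);o,p0,R0=cur();print(o["joint_pos"].round(2),p0,o["ft_force"])
p=placeTCP(SN,.003,.002,Rt);show(p,Rt);bo=p0-p+np.array(SN)
for n in("scene","side"):
    c=camera(n);P=pts(c)
    hsv=cv2.cvtColor(c["frame"],cv2.COLOR_RGB2HSV);m=(hsv[...,0]>45)&(hsv[...,0]<90)&(hsv[...,1]>90)&(np.linalg.norm(P-bo,axis=-1)<.1)
    Q=P[m&(P[...,2]>bo[2]+.03)];print("cap",Q.min(0).round(4),Q.max(0).round(4),"expected",bo.round(4),bo[2]+.062)
```

```text
[ 0.44  0.57 -0.88 -0.96 -0.43  0.22] [0.67627938 0.16488167 0.07952845] [-0.28812406 -0.15021486 -2.75743129]
shift [-0.0001  0.0026 -0.0136] turn [-0.0001 -0.0016  0.0027] rows>= 0.3 per row of 5 [-0.      0.0005 -0.0027] [-0.     -0.0003  0.0005]
cap [0.6523 0.1497 0.1263] [0.6803 0.1782 0.1471] expected [0.6621 0.1654 0.0856] 0.1475581968633184
cap [0.6446 0.1467 0.1238] [0.6764 0.1791 0.1457] expected [0.6621 0.1654 0.0856] 0.1475581968633184
```

Request:
send_rows --steps "-1 0 0.002 -0.002 0 0 0;-1 0 0.0015 -0.004 0 0 0;-1 0 0 -0.003 0 0 0;-1 0 0 -0.002 0 0 0;-1 0 0 -0.001 0 0 0"

```text
clock: 6.18
eef_pos: [0.6775, 0.1696, 0.0702]
tool_rot: [0.016, 0.842, -0.009, 0.539]
ft_force: [0.9, -0.8, -2.8]
grip_width: 0.0499
grasp_force: 63.7
```

Request:
send_rows --steps "-1 0 0 -0.001 0 0 0;-1 0 0 -0.001 0 0 0;-1 0 0 0 0 0 0;-1 0 0 0 0 0 0;-1 0 0 0 0 0 0"

```text
clock: 6.6
eef_pos: [0.6777, 0.1696, 0.0688]
tool_rot: [0.016, 0.842, -0.009, 0.539]
ft_force: [-1.0, -0.2, -1.1]
grip_width: 0.0501
grasp_force: 63.8
```

Request:
send_rows --steps "-1 0 0 -0.001 0 0 0;-1 0 0 -0.0005 0 0 0;-1 0 0 -0.0005 0 0 0;-1 0 0 0 0 0 0;-1 0 0 0 0 0 0"

```text
clock: 7.02
eef_pos: [0.6786, 0.1696, 0.0688]
tool_rot: [0.017, 0.841, -0.008, 0.541]
ft_force: [-4.1, -0.2, 6.3]
grip_width: 0.05
grasp_force: 64.4
```

Request:
send_rows --steps "-1 0 0 -0.0005 0 0 0;-1 0 0 -0.0005 0 0 0;-1 0 0 -0.0005 0 0 0;-1 0 0 0 0 0 0;-1 0 0 0 0 0 0"

```text
clock: 7.43
eef_pos: [0.6792, 0.1697, 0.0689]
tool_rot: [0.017, 0.84, -0.008, 0.542]
ft_force: [-6.0, -0.8, 9.8]
grip_width: 0.0497
grasp_force: 64.9
```

```bash
cat >> plan.py <<'E'
def cap(bo,lo,hi,cams=("scene","side"),save=None):
    for n in cams:
        c=camera(n);P=pts(c)
        hsv=cv2.cvtColor(c["frame"],cv2.COLOR_RGB2HSV);m=(hsv[...,0]>lo)&(hsv[...,0]<hi)&(hsv[...,1]>90)&(np.linalg.norm(P-bo,axis=-1)<.1)
        Q=P[m&(P[...,2]>bo[2]+.03)];print(n,"cap",Q.min(0).round(4),Q.max(0).round(4))
        if save: cv2.imwrite(f"pics/{save}_{n}.png",c["frame"][:,:,::-1])
E
python3 - <<'E'
from plan import *
cap(np.array(SN),45,90,save="d")
a=cv2.imread("pics/d_scene.png");b=cv2.imread("pics/d_side.png")
cv2.imwrite("pics/d1.png",np.hstack([cv2.resize(a[190:280,280:400],None,fx=3,fy=3),cv2.resize(b[140:230,200:320],None,fx=3,fy=3)]))
E
```

```text
scene cap [0.6562 0.1556 0.1131] [0.6826 0.1827 0.1356]
side cap [0.6492 0.149  0.1141] [0.6778 0.1807 0.1382]
```

View pics/d1.png

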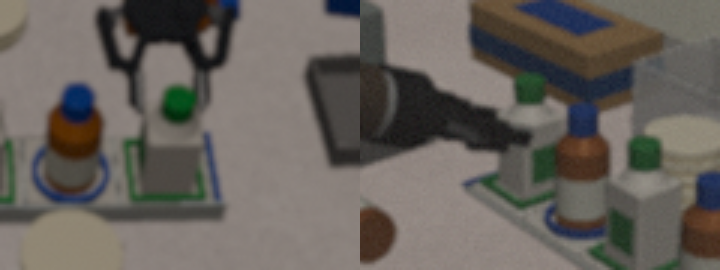

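Crops: the square bottle stands inside the green ledge. The cap top at 0.136 matches the standing ones. I ease off, release and back away along the tool axis.

Request:
send_rows --steps "-1 0 0 0.001 0 0 0;-1 0 0 0.0005 0 0 0;-0.1 0 0 0 0 0 0;0.2 0 0 0 0 0 0;0.5 0 0 0 0 0 0"

```text
clock: 7.95
eef_pos: [0.678, 0.1698, 0.0667]
tool_rot: [0.016, 0.842, -0.008, 0.539]
ft_force: [-0.1, 0.1, -0.5]
grip_width: 0.062
grasp_force: 0.0
```

Request:
send_rows --steps "0.6 0 0 0 0 0 0;0.6 0 0 0 0 0 0;0.6 0 0 0 0 0 0;0.6 -0.005 0 0.002 0 0 0;0.6 -0.012 0.0005 0.006 0 0 0"

```text
clock: 8.37
eef_pos: [0.6608, 0.1698, 0.0738]
tool_rot: [0.016, 0.842, -0.009, 0.539]
ft_force: [0.2, -0.2, -0.1]
grip_width: 0.0685
grasp_force: 0.0
```

Request:
send_rows --steps "0.6 -0.025 0.0008 0.011 0 0 0;0.6 -0.025 0.0008 0.011 0 0 0;0.6 -0.025 0.0008 0.013 0 0 0;0.6 -0.025 0.0008 0.02 0 0 0;0.6 -0.02 0 0.03 0 0 0"

```text
clock: 8.78
eef_pos: [0.5411, 0.1752, 0.1592]
tool_rot: [0.015, 0.843, -0.009, 0.537]
ft_force: [0.7, 1.2, 1.8]
grip_width: 0.0685
grasp_force: 0.0
```

Run:
```python
from plan import *
cap(np.array(SN),45,90)
o,p0,R0=cur();print(o["joint_pos"].round(2),p0)
p,Rt=grasp(*RD,.002,.003);print(p)
a=show(p+.09*up,Rt);show(p,Rt,a)
```

```text
scene cap [0.6541 0.156  0.1136] [0.6825 0.1816 0.1361]
side cap [0.6488 0.1526 0.1144] [0.6779 0.1825 0.1363]
[ 0.67  0.16 -1.09 -0.72 -0.63  0.34] [0.54100962 0.17563088 0.16830253]
[0.46403157 0.20947034 0.01278015]
shift [-0.077   0.0338 -0.0655] turn [-1.2132  1.2369  1.2399] rows>= 17.2 per row of 20 [-0.0038  0.0017 -0.0033] [-0.0607  0.0618  0.062 ]
shift [ 0.    0.   -0.09] turn [0. 0. 0.] rows>= 2.2 per row of 5 [ 0.     0.    -0.018] [0. 0. 0.]
```

Seated (cap top 0.136, centre about (0.665,0.168)). Next the round bottle. Joint 3 is at its limit, so I rotate first and translate after.

Request:
send_rows --steps "0.6 0.004 0 0.004 -0.0607 0.0618 0.062;0.6 0.002 0 0.004 -0.0607 0.0618 0.062;1 0 0 0.004 -0.0607 0.0618 0.062;1 0 0 0 -0.0607 0.0618 0.062;1 0 0 0 -0.0607 0.0618 0.062"

```text
clock: 9.3
eef_pos: [0.5467, 0.1736, 0.1716]
tool_rot: [-0.198, 0.896, -0.055, 0.393]
ft_force: [-0.1, 0.6, -0.1]
grip_width: 0.0854
grasp_force: 0.0
```

Request:
send_rows --steps "1 0 0 0 -0.0607 0.0618 0.062;1 0 0 0 -0.0607 0.0618 0.062;1 0 0 0 -0.0607 0.0618 0.062;1 0 0 0 -0.0607 0.0618 0.062;1 0 0 0 -0.0607 0.0618 0.062"

```text
clock: 9.72
eef_pos: [0.5473, 0.1735, 0.1709]
tool_rot: [-0.395, 0.886, -0.098, 0.22]
ft_force: [-0.1, -0.4, -0.8]
grip_width: 0.0855
grasp_force: 0.0
```

Run:
```python
from plan import *
o,p0,R0=cur();print(o["joint_pos"].round(2),p0)
p,Rt=grasp(*RD,.002,.003)
show(p+.09*up,Rt)
```

```text
[ 0.42  0.06 -0.42  0.64 -0.19 -0.46] [0.54726163 0.17353594 0.17090112]
shift [-0.0832  0.0359 -0.0681] turn [-0.5902  0.6157  0.6132] rows>= 8.5 per row of 10 [-0.0083  0.0036 -0.0068] [-0.059   0.0616  0.0613]
```

Request:
send_rows --steps "1 -0.0083 0.0036 -0.0068 -0.059 0.0616 0.0613;1 -0.0083 0.0036 -0.0068 -0.059 0.0616 0.0613;1 -0.0083 0.0036 -0.0068 -0.059 0.0616 0.0613;1 -0.0083 0.0036 -0.0068 -0.059 0.0616 0.0613;1 -0.0083 0.0036 -0.0068 -0.059 0.0616 0.0613"

```text
clock: 10.13
eef_pos: [0.5058, 0.192, 0.1363]
tool_rot: [-0.563, 0.815, -0.13, 0.035]
ft_force: [-0.2, 0.2, 0.5]
grip_width: 0.0853
grasp_force: 0.0
```

Request:
send_rows --steps "1 -0.0083 0.0036 -0.0068 -0.059 0.0616 0.0613;1 -0.0083 0.0036 -0.0068 -0.059 0.0616 0.0613;1 -0.0083 0.0036 -0.0068 -0.059 0.0616 0.0613;1 -0.0083 0.0036 -0.0068 -0.059 0.0616 0.0613;1 -0.0083 0.0036 -0.0068 -0.059 0.0616 0.0613"

```text
clock: 10.55
eef_pos: [0.4644, 0.2102, 0.1021]
tool_rot: [0.692, -0.689, 0.153, 0.153]
ft_force: [0.2, -0.1, -0.2]
grip_width: 0.0854
grasp_force: 0.0
```

Run:
```python
from plan import *
o,p0,R0=cur();print(o["joint_pos"].round(2),p0)
p,Rt=grasp(*RD,.002,.003)
show(p,Rt)
c=camera("wrist");cv2.imwrite("pics/w2.png",c["frame"][:,:,::-1])
```

```text
[ 0.65  0.54  0.1   1.4  -0.34 -0.88] [0.46441478 0.21015501 0.10206025]
shift [-0.0004 -0.0007 -0.0893] turn [-0.0007 -0.0008  0.0002] rows>= 2.2 per row of 5 [-0.0001 -0.0001 -0.0179] [-0.0001 -0.0002  0.    ]
```

View pics/w2.png

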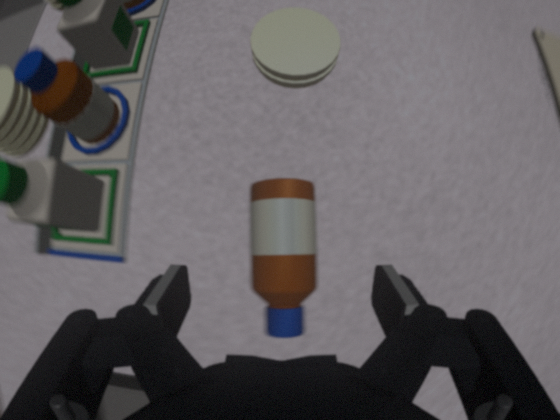

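The wrist view shows the round bottle at columns 251-315, within about 2 px of the finger centre and parallel. I descend and grip.

Request:
send_rows --steps "1 0 0 -0.018 0 0 0;1 0 0 -0.018 0 0 0;1 0 0 -0.018 0 0 0;1 0 0 -0.018 0 0 0;1 0 0 -0.0175 0 0 0"

```text
clock: 11.02
eef_pos: [0.4641, 0.2097, 0.012]
tool_rot: [0.691, -0.69, 0.153, 0.151]
ft_force: [0.8, 0.0, -1.1]
grip_width: 0.0856
grasp_force: 0.0
```

Request:
send_rows --steps "0.5 0 0 0 0 0 0;0.4 0 0 0 0 0 0;0.3 0 0 0 0 0 0;0.2 0 0 0 0 0 0;-1 0 0 0 0 0 0"

```text
clock: 11.43
eef_pos: [0.4651, 0.2108, 0.0156]
tool_rot: [0.691, -0.69, 0.153, 0.149]
ft_force: [-2.6, 2.6, 9.1]
grip_width: 0.0408
grasp_force: 12.1
```

Request:
send_rows --steps "-1 0 0 0 0 0 0;-1 0 0 0 0 0 0;-1 0 0 0.01 0 0 0;-1 0 0 0.02 0 0 0;-1 0 0 0.03 0 0 0"

```text
clock: 11.85
eef_pos: [0.4628, 0.2093, 0.0734]
tool_rot: [0.691, -0.69, 0.152, 0.153]
ft_force: [1.3, -0.7, -2.9]
grip_width: 0.036
grasp_force: 55.9
```

Run:
```python
from plan import *
Rt=upright(-1.9);o,p0,R0=cur();print(o["joint_pos"].round(2),p0)
p=placeTCP(RN,.003,.002,Rt);print(p)
a=show(np.array([.55,.12,.27]),Rt)
b=show(np.array([.58,p[1],.25]),Rt,a)
```

```text
[ 0.65  0.56  0.05  1.34 -0.34 -0.88] [0.46284708 0.20926865 0.07336071]
[ 0.66421203 -0.20047146  0.06597025]
shift [ 0.0872 -0.0893  0.1966] turn [ 1.1932 -1.2321 -1.2371] rows>= 17.1 per row of 20 [ 0.0044 -0.0045  0.0098] [ 0.0597 -0.0616 -0.0619]
shift [ 0.03   -0.3205 -0.02  ] turn [0. 0. 0.] rows>= 7.8 per row of 10 [ 0.003 -0.032 -0.002] [0. 0. 0.]
```

Grip width is 36 mm where about 52 was expected, so I look before going on.

Run:
```python
from plan import *
o,p0,R0=cur()
c=camera("wrist");s=camera("side")
cv2.imwrite("pics/w3.png",np.hstack([c["frame"][100:400,130:430,::-1],cv2.resize(s["frame"][120:245,130:255,::-1],(300,300))]))
P=pts(s);m=(P>[.38,.1,.004]).all(-1)&(P<[.55,.32,.15]).all(-1)
h=cv2.cvtColor(s["frame"],cv2.COLOR_RGB2HSV)
am=m&(h[...,1]>120)&(h[...,0]<20);Q=P[am];print("amber",Q.min(0),Q.max(0),len(Q))
bl=m&(h[...,1]>120)&(h[...,0]>100)&(h[...,0]<130);Q=P[bl];print("blue",len(Q),Q.min(0) if len(Q) else 0,Q.max(0) if len(Q) else 0)
print(p0-.019*R0.as_matrix()[:,2])
```

```text
amber [0.43872704 0.15277527 0.06030382] [0.48421969 0.23760808 0.12036644] 190
blue 3 [0.44761556 0.26373131 0.10019342] [0.45174306 0.275976   0.10187527]
[0.46285091 0.21726804 0.09059468]
```

View pics/w3.png

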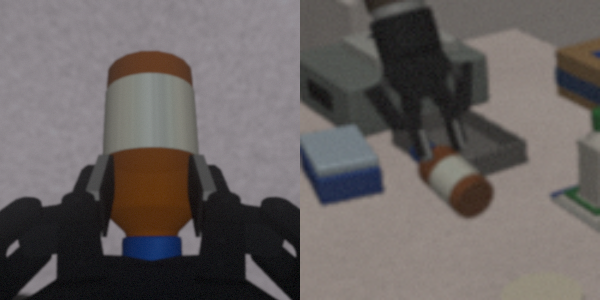

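The bottle is held on its straight wall, level, and where predicted. The fingers have wrapped round it, which explains the smaller reading. I turn it upright gently and check.

Request:
send_rows --steps "-1 0.0044 -0.0045 0.016 0.0597 -0.0616 -0.0619;-1 0.0044 -0.0045 0.016 0.0597 -0.0616 -0.0619;-1 0.0044 -0.0045 0.014 0.0597 -0.0616 -0.0619;-1 0.0044 -0.0045 0.012 0.0597 -0.0616 -0.0619;-1 0.0044 -0.0045 0.01 0.0597 -0.0616 -0.0619"

```text
clock: 12.37
eef_pos: [0.4871, 0.1875, 0.1436]
tool_rot: [-0.559, 0.818, -0.128, 0.041]
ft_force: [-0.6, 0.6, -2.5]
grip_width: 0.0341
grasp_force: 61.9
```

Request:
send_rows --steps "-1 0.0044 -0.0045 0.009 0.0597 -0.0616 -0.0619;-1 0.0044 -0.0045 0.009 0.0597 -0.0616 -0.0619;-1 0.0044 -0.0045 0.009 0.0597 -0.0616 -0.0619;-1 0.0044 -0.0045 0.009 0.0597 -0.0616 -0.0619;-1 0.0044 -0.0045 0.009 0.0597 -0.0616 -0.0619"

```text
clock: 12.78
eef_pos: [0.5079, 0.1643, 0.1877]
tool_rot: [-0.389, 0.888, -0.094, 0.226]
ft_force: [0.3, -0.6, -3.3]
grip_width: 0.0341
grasp_force: 62.4
```

Request:
send_rows --steps "-1 0.0044 -0.0045 0.009 0.0597 -0.0616 -0.0619;-1 0.0044 -0.0045 0.009 0.0597 -0.0616 -0.0619;-1 0.0044 -0.0045 0.009 0.0597 -0.0616 -0.0619;-1 0.0044 -0.0045 0.009 0.0597 -0.0616 -0.0619;-1 0.0044 -0.0045 0.009 0.0597 -0.0616 -0.0619"

```text
clock: 13.2
eef_pos: [0.5294, 0.1414, 0.2319]
tool_rot: [-0.192, 0.896, -0.054, 0.396]
ft_force: [-0.8, 0.1, -2.6]
grip_width: 0.0342
grasp_force: 62.4
```

Request:
send_rows --steps "-1 0.0044 -0.0045 0.009 0.0597 -0.0616 -0.0619;-1 0.0044 -0.0045 0.009 0.0597 -0.0616 -0.0619;-1 0.0044 -0.0045 0.009 0.0597 -0.0616 -0.0619;-1 0.0044 -0.0045 0.009 0.0597 -0.0616 -0.0619;-1 0.0044 -0.0045 0.009 0.0597 -0.0616 -0.0619"

```text
clock: 13.62
eef_pos: [0.5512, 0.1188, 0.2765]
tool_rot: [0.018, 0.842, -0.01, 0.538]
ft_force: [0.4, 0.2, -3.6]
grip_width: 0.034
grasp_force: 62.1
```

```bash
cat >> plan.py <<'E'
def tilt(bo):
    for n in("scene","side"):
        c=camera(n);P=pts(c);h=cv2.cvtColor(c["frame"],cv2.COLOR_RGB2HSV)
        m=(abs(P-bo)<[.06,.055,.09]).all(-1)&(h[...,1]>100)
        for nm,k in(("amber",h[...,0]<22),("cap",(h[...,0]>100)&(h[...,0]<130))):
            Q=P[m&k];print(n,nm,len(Q),Q.min(0).round(4),Q.max(0).round(4)) if len(Q) else print(n,nm,0)
E
python3 - <<'E'
from plan import *
Rt=upright(-1.9);o,p0,R0=cur();print(o["joint_pos"].round(2),p0)
p=placeTCP(RN,.003,.002,Rt);bo=p0-p+np.array(RN);print("expected origin",bo.round(4))
tilt(bo)
b=show(np.array([.585,p[1],.25]),Rt)
E
```

```text
[ 0.49 -0.22 -0.95 -0.24 -0.48  0.24] [0.55119088 0.11881573 0.27653149]
expected origin [0.537  0.1193 0.2826]
scene amber 336 [0.5341 0.0933 0.2278] [0.5742 0.141  0.325 ]
scene cap 137 [0.4794 0.0779 0.3043] [0.5569 0.1458 0.3497]
side amber 292 [0.5136 0.0888 0.2244] [0.5682 0.1308 0.3226]
side cap 111 [0.5181 0.1003 0.3255] [0.5456 0.1286 0.3488]
shift [ 0.0343 -0.3203 -0.0244] turn [ 0.0017 -0.0018  0.0036] rows>= 7.8 per row of 10 [ 0.0034 -0.032  -0.0024] [ 0.0002 -0.0002  0.0004]
```

```bash
cat >> plan.py <<'E'
def ray(c,uv):
    K=c["camera_matrix"];T=np.linalg.inv(c["extrinsics"]);d=T[:3,:3]@[(uv[0]-K[0,2])/K[0,0],(uv[1]-K[1,2])/K[1,1],1];return T[:3,3],d/np.linalg.norm(d)
def tri(rs):
    A=np.zeros((3,3));b=np.zeros(3)
    for o,d in rs: M=np.eye(3)-np.outer(d,d);A+=M;b+=M@o
    return np.linalg.solve(A,b)
def axis(bo,low,capr=((100,130))):
    """triangulate cap and lower-body band midpoints; low=(zmin,zmax) about bo of lower band"""
    r={"cap":[],"low":[]}
    for n in("scene","side"):
        c=camera(n);P=pts(c);h=cv2.cvtColor(c["frame"],cv2.COLOR_RGB2HSV);dz=P[...,2]-bo[2]
        near=(abs(P-bo)[...,:2]<.05).all(-1)
        for nm,m in(("cap",near&(dz>.036)&(h[...,0]>capr[0])&(h[...,0]<capr[1])&(h[...,1]>100)),("low",near&(dz>low[0])&(dz<low[1])&(h[...,0]<22)&(h[...,1]>90))):
            k,L,st,_=cv2.connectedComponentsWithStats(m.astype(np.uint8));i=1+st[1:,4].argmax()
            v,u=np.nonzero(L==i);(x,y),wh,a=cv2.minAreaRect(np.c_[u,v].astype(np.float32));r[nm].append(ray(c,(x,y)));print(n,nm,len(u),round(x,1),round(y,1),st[i,:4].tolist())
    a,b=tri(r["cap"]),tri(r["low"]);d=a-b;print("cap",a.round(4),"low",b.round(4),"tilt",(d[:2]/d[2]).round(3))
E
python3 - <<'E'
from plan import *
o,p0,_=cur();p=placeTCP(RN,.003,.002,upright(-1.9));bo=p0-p+np.array(RN)+.004*up
print("held");axis(bo,(-.07,-.03))
print("ref round_a (stands)");axis(np.array([.653,-.108,.072]),(-.06,-.03))
E
```

```text
held
scene cap 125 323.0 133.0 [318, 127, 11, 13]
scene low 52 318.3 170.8 [310, 168, 18, 6]
side cap 108 228.0 112.0 [223, 107, 11, 11]
side low 72 232.2 152.8 [223, 149, 19, 7]
cap [0.5389 0.1209 0.3344] low [0.5495 0.1206 0.2171] tilt [-0.091  0.002]
ref round_a (stands)
scene cap 102 238.0 224.5 [233, 219, 11, 12]
scene low 23 241.2 252.6 [235, 250, 13, 5]
side cap 105 317.5 203.5 [313, 198, 10, 12]
side low 39 315.4 240.3 [307, 238, 18, 5]
cap [ 0.6529 -0.1059  0.121 ] low [ 0.6611 -0.1024 -0.    ] tilt [-0.068 -0.029]
```

The held bottle is upright: its tilt differs from the standing reference by about 0.02-0.03 rad, and the cap is about 3 mm higher than planned. I carry it over.

Request:
send_rows --steps "-1 0.0034 -0.032 -0.0024 0.0002 0 0.0004;-1 0.0034 -0.032 -0.0024 0.0002 0 0.0004;-1 0.0034 -0.032 -0.0024 0.0002 0 0.0004;-1 0.0034 -0.032 -0.0024 0.0002 0 0.0004;-1 0.0034 -0.032 -0.0024 0.0002 0 0.0004"

```text
clock: 14.33
eef_pos: [0.5695, -0.0412, 0.2663]
tool_rot: [0.015, 0.842, -0.009, 0.539]
ft_force: [1.2, -0.4, -3.6]
grip_width: 0.0339
grasp_force: 62.2
```

Request:
send_rows --steps "-1 0.0034 -0.032 -0.0024 0.0002 0 0.0004;-1 0.0034 -0.032 -0.0024 0.0002 0 0.0004;-1 0.0034 -0.032 -0.0024 0.0002 0 0.0004;-1 0.0034 -0.032 -0.0024 0.0002 0 0.0004;-1 0.0034 -0.032 -0.0024 0.0002 0 0.0004"

```text
clock: 14.75
eef_pos: [0.5864, -0.2027, 0.254]
tool_rot: [0.015, 0.843, -0.009, 0.538]
ft_force: [0.5, 0.9, -2.1]
grip_width: 0.0342
grasp_force: 62.2
```

Run:
```python
from plan import *
o,p0,_=cur();p=placeTCP(RN,.003,.002,upright(-1.9));print(o["joint_pos"].round(2));show(p+.06*up,upright(-1.9))
```

```text
[-0.6  -0.02 -0.88 -0.35  0.51 -0.26]
shift [ 0.0778  0.0022 -0.128 ] turn [-0.0017  0.0027  0.0023] rows>= 3.6 per row of 5 [ 0.0156  0.0004 -0.0256] [-0.0003  0.0005  0.0005]
```

Request:
send_rows --steps "-1 0.0156 0.0004 -0.022 -0.0003 0.0005 0.0005;-1 0.0156 0.0004 -0.022 -0.0003 0.0005 0.0005;-1 0.0156 0.0004 -0.022 -0.0003 0.0005 0.0005;-1 0.0156 0.0004 -0.022 -0.0003 0.0005 0.0005;-1 0.0156 0.0004 -0.022 -0.0003 0.0005 0.0005"

```text
clock: 15.17
eef_pos: [0.6657, -0.1994, 0.1428]
tool_rot: [0.014, 0.843, -0.009, 0.537]
ft_force: [0.7, -0.2, -2.3]
grip_width: 0.0339
grasp_force: 62.3
```

Request:
send_rows --steps "-1 0 0 -0.015 0 0 0;-1 0 0 -0.015 0 0 0;-1 0 0 -0.015 0 0 0;-1 0 0 -0.01 0 0 0;-1 0 0 -0.008 0 0 0"

```text
clock: 15.58
eef_pos: [0.665, -0.1987, 0.0788]
tool_rot: [0.014, 0.844, -0.008, 0.536]
ft_force: [0.4, 0.4, -3.7]
grip_width: 0.0337
grasp_force: 62.2
```

Run:
```python
from plan import *
o,p0,_=cur();p=placeTCP(RN,.003,.002,upright(-1.9));show(p,upright(-1.9));bo=p0-p+np.array(RN)+.004*up;print(bo)
axis(bo,(-.07,-.03))
```

```text
shift [-0.0008 -0.0017 -0.0128] turn [-0.001  -0.0019 -0.0012] rows>= 0.3 per row of 5 [-0.0002 -0.0003 -0.0026] [-0.0002 -0.0004 -0.0002]
[ 0.65081011 -0.19825092  0.08881936]
scene cap 118 201.5 222.0 [196, 216, 12, 13]
scene low 30 208.4 252.3 [201, 249, 15, 6]
side cap 123 344.5 212.0 [339, 206, 12, 13]
side low 54 342.9 250.9 [334, 248, 19, 6]
cap [ 0.6509 -0.2014  0.1367] low [ 0.6652 -0.1972  0.0134] tilt [-0.116 -0.034]
```

Slight lean (about 0.04 rad, cap towards the robot). I correct it while lowering the last 16 mm.

Request:
send_rows --steps "-1 -0.001 0.001 -0.001 0 0.018 0;-1 0 0 -0.003 0 0.017 0;-1 0 0 -0.004 0 0 0;-1 0 0 -0.002 0 0 0;-1 0 0 -0.001 0 0 0"

```text
clock: 16.1
eef_pos: [0.6639, -0.1972, 0.0697]
tool_rot: [0.013, 0.852, -0.008, 0.523]
ft_force: [-0.9, 0.2, -1.0]
grip_width: 0.0339
grasp_force: 62.5
```

Request:
send_rows --steps "-1 0 0 -0.001 0 0 0;-1 0 0 -0.001 0 0 0;-1 0 0 -0.001 0 0 0;-1 0 0 0 0 0 0;-1 0 0 0 0 0 0"

```text
clock: 16.52
eef_pos: [0.6647, -0.1974, 0.0691]
tool_rot: [0.013, 0.851, -0.009, 0.525]
ft_force: [-5.4, 0.1, 6.3]
grip_width: 0.0337
grasp_force: 64.5
```

Run:
```python
from plan import *
o,p0,_=cur();print(p0,o["ft_force"]);axis(np.array(RN)+.002*up,(-.07,-.03))
```

```text
[ 0.66474387 -0.19735211  0.06910619] [-5.4261766   0.12691016  6.27488236]
scene cap 116 203.4 224.3 [197, 219, 13, 12]
scene low 19 209.4 253.9 [203, 251, 13, 5]
side cap 128 344.0 214.0 [339, 208, 11, 13]
side low 56 342.0 253.5 [333, 251, 19, 6]
cap [ 0.6532 -0.1978  0.1289] low [ 0.6648 -0.1955  0.0043] tilt [-0.093 -0.018]
```

The cap is at 0.129 against 0.121 for a standing bottle, so the underside is probably on the ledge. I take a look.

Run:
```python
from plan import *
a=camera("scene")["frame"][:,:,::-1];b=camera("side")["frame"][:,:,::-1]
cv2.imwrite("pics/e1.png",np.hstack([cv2.resize(a[210:270,175:255],None,fx=5,fy=5,interpolation=2),cv2.resize(b[200:280,300:380],(400,400),interpolation=2)[:300] if 0 else cv2.resize(b[205:265,305:385],None,fx=5,fy=5,interpolation=2)]))
```

```text
(no output)
```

View pics/e1.png

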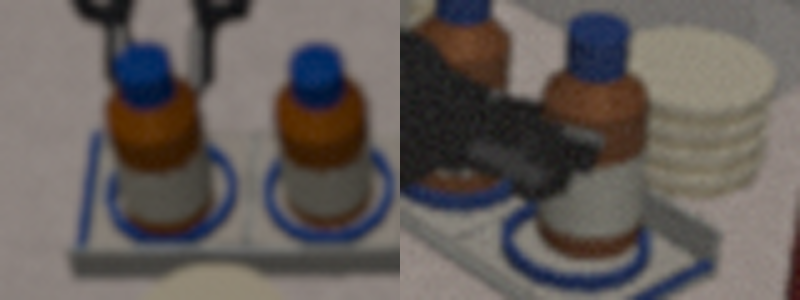

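Crops: the far edge of the underside sits on the far side of the blue ledge. The bottom centre is about 7 mm too far in +x with a slight lean towards the robot. I lift it, shift back, straighten and lower again.

Request:
send_rows --steps "-1 0 0 0.003 0 0 0;-1 0 0 0.002 0 0 0;-1 -0.002 0.0005 0.001 0 0.01 0;-1 -0.002 0.0005 0 0 0.01 0;-1 -0.001 0 0 0 0.01 0"

```text
clock: 17.13
eef_pos: [0.6578, -0.1954, 0.0715]
tool_rot: [0.013, 0.861, -0.008, 0.508]
ft_force: [1.3, -0.4, -3.2]
grip_width: 0.0336
grasp_force: 62.4
```

Run:
```python
from plan import *
o,p0,_=cur();print(p0,o["tool_rot"],o["ft_force"]);axis(np.array(RN)+.01*up,(-.07,-.03))
```

```text
[ 0.65779575 -0.19539797  0.07145197] [ 0.01348915  0.86103275 -0.00800103  0.50830762] [ 1.301974   -0.37959827 -3.18736922]
scene cap 113 203.5 222.5 [198, 217, 12, 12]
scene low 27 209.9 251.3 [203, 248, 14, 6]
side cap 124 342.7 213.1 [337, 207, 12, 13]
side low 60 339.2 252.9 [330, 249, 20, 8]
cap [ 0.6494 -0.197   0.1322] low [ 0.6575 -0.1931  0.0076] tilt [-0.065 -0.031]
```

Tilt and base position now match the standing reference, offset by the nest pitch, to about 1 mm. I lower it.

Request:
send_rows --steps "-1 0 -0.001 -0.003 0 0 0;-1 0 0 -0.003 0 0 0;-1 0 0 -0.002 0 0 0;-1 0 0 -0.001 0 0 0;-1 0 0 0 0 0 0"

```text
clock: 17.65
eef_pos: [0.6584, -0.1967, 0.0626]
tool_rot: [0.013, 0.861, -0.008, 0.509]
ft_force: [-0.1, 0.0, -1.9]
grip_width: 0.0342
grasp_force: 62.3
```

Request:
send_rows --steps "-1 0 0 -0.001 0 0 0;-1 0 0 -0.001 0 0 0;-1 0 0 -0.0005 0 0 0;-1 0 0 0 0 0 0;-1 0 0 0 0 0 0"

```text
clock: 18.07
eef_pos: [0.6595, -0.197, 0.0624]
tool_rot: [0.013, 0.86, -0.009, 0.511]
ft_force: [0.5, 0.1, 2.6]
grip_width: 0.0338
grasp_force: 62.2
```

Run:
```python
from plan import *
o,p0,_=cur();print(p0,o["tool_rot"],o["ft_force"]);axis(np.array(RN),(-.07,-.03))
```

```text
[ 0.65950023 -0.19701596  0.06237784] [ 0.01279407  0.85964334 -0.00870848  0.51066016] [0.48517696 0.11100615 2.64172992]
scene cap 114 203.5 225.0 [198, 219, 12, 13]
scene low 24 209.9 253.2 [203, 250, 14, 6]
side cap 122 343.0 217.0 [338, 211, 11, 13]
side low 52 339.9 255.8 [331, 253, 19, 6]
cap [ 0.6499 -0.1985  0.1218] low [ 0.6587 -0.1946 -0.001 ] tilt [-0.071 -0.031]
```

Seated: cap at 0.1218 against the 0.121 reference. I release and retreat.

Request:
send_rows --steps "-1 0 0 0.001 0 0 0;-0.2 0 0 0 0 0 0;0 0 0 0 0 0 0;0.2 0 0 0 0 0 0;0.4 0 0 0 0 0 0"

```text
clock: 18.58
eef_pos: [0.6581, -0.1967, 0.0612]
tool_rot: [0.014, 0.861, -0.008, 0.509]
ft_force: [-0.7, -0.2, 0.4]
grip_width: 0.0595
grasp_force: 0.0
```

Request:
send_rows --steps "0.6 0 0 0 0 0 0;0.7 0 0 0 0 0 0;0.7 0 0 0 0 0 0;0.7 -0.004 0 0.002 0 0 0;0.7 -0.009 0 0.005 0 0 0"

```text
clock: 19.0
eef_pos: [0.6457, -0.1967, 0.0688]
tool_rot: [0.013, 0.86, -0.008, 0.509]
ft_force: [0.4, 0.6, 1.3]
grip_width: 0.0723
grasp_force: 0.0
```

Request:
send_rows --steps "0.7 -0.02 0 0.011 0 0 0;0.7 -0.02 0 0.011 0 0 0;0.7 -0.02 0 0.011 0 0 0;0.7 -0.02 0 0.015 0 0 0;0.7 0 0 0 0 0 0"

```text
clock: 19.42
eef_pos: [0.5623, -0.1964, 0.1183]
tool_rot: [0.014, 0.86, -0.009, 0.509]
ft_force: [-0.0, 1.2, 0.6]
grip_width: 0.0727
grasp_force: 0.0
```

Run:
```python
from plan import *
o,p0,_=cur();print(p0,o["ft_force"],o["joint_pos"].round(2));axis(np.array(RN),(-.07,-.03))
for n,(x,y) in dict(a=(.653,-.108),b=(.659,.076)).items(): print(n);axis(np.array([x,y,.072]),(-.07,-.03))
for q in(SN,[.656,-.016,.072]): cap(np.array(q),45,90)
a=camera("scene")["frame"][:,:,::-1];b=camera("side")["frame"][:,:,::-1]
cv2.imwrite("pics/f1.png",np.hstack([cv2.resize(a[170:290,170:370],None,fx=2,fy=2,interpolation=2),cv2.resize(b[160:280,200:400],None,fx=2,fy=2,interpolation=2)]))
```

```text
[ 0.56228622 -0.19640695  0.11826473] [-0.01255897  1.19368212  0.62653164] [-0.61  0.29 -1.04 -0.75  0.5  -0.3 ]
scene cap 104 204.0 225.5 [199, 220, 11, 12]
scene low 22 210.5 253.4 [204, 250, 13, 6]
side cap 121 343.4 217.0 [338, 211, 12, 13]
side low 53 339.9 255.8 [331, 253, 19, 6]
cap [ 0.6515 -0.1976  0.1211] low [ 0.6592 -0.1935 -0.0016] tilt [-0.062 -0.033]
a
scene cap 101 237.9 224.7 [233, 219, 11, 12]
scene low 23 240.8 252.7 [234, 250, 14, 5]
side cap 107 317.5 203.5 [313, 198, 10, 12]
side low 27 318.5 240.9 [313, 239, 12, 4]
cap [ 0.6532 -0.1059  0.1208] low [ 6.643e-01 -1.065e-01  6.000e-04] tilt [-0.093  0.005]
b
scene cap 103 305.5 224.0 [301, 218, 10, 13]
scene low 21 302.9 251.9 [297, 250, 13, 4]
side cap 84 274.0 179.0 [270, 174, 9, 11]Traceback (most recent call last):
  File "<stdin>", line 3, in <module>
  File "plan.py", line 51, in axis
    k,L,st,_=cv2.connectedComponentsWithStats(m.astype(np.uint8));i=1+st[1:,4].argmax()
                                                                      ~~~~~~~~~~~~~~~^^
ValueError: attempt to get argmax of an empty sequence
```

Run:
```python
from plan import *
for q in(SN,[.656,-.016,.072]): cap(np.array(q),45,90)
a=camera("scene")["frame"][:,:,::-1];b=camera("side")["frame"][:,:,::-1]
cv2.imwrite("pics/f1.png",np.hstack([cv2.resize(a[170:290,170:370],None,fx=2,fy=2,interpolation=2),cv2.resize(b[160:280,200:400],None,fx=2,fy=2,interpolation=2)]))
```

```text
scene cap [0.657  0.1546 0.1111] [0.6827 0.1818 0.1367]
side cap [0.6487 0.1495 0.1135] [0.6775 0.1806 0.1357]
scene cap [ 0.6462 -0.0268  0.1132] [ 0.6738 -0.0022  0.1382]
side cap [ 0.6368 -0.0314  0.1138] [ 0.6626 -0.0048  0.1365]
```

View pics/f1.png

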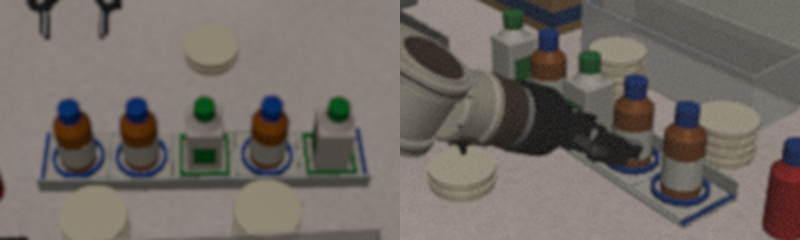

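All five bottles stand upright in their nests at matching heights, and the gripper is clear of them. Handing in.

```bash
python3 -c "
from workcell import *
print(job_done())"
```

```text
the job is handed in; nothing more can be done
None
```

Both tipped bottles stand cap up, fully down in the nests of their own outline, the standing bottles and dishes look undisturbed in the last pictures, and the job is handed in; no verdict was returned.

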